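# Set the edge guide of a notebook punch and hold its lock knob pressed

## Robot

A 6-joint arm with a two-finger parallel gripper is mounted at the origin on the work surface. World frame = base frame: x ahead of the robot, y to its left, z up, the work surface at z = 0. Lengths are in mm, angles in rad, forces in N, time in s.
With the tool pointing down it reaches from about 400 to 925 mm from the base axis. Payload 12.5 kg.
Tool frame: the origin (TCP) lies at the very end of the fingers, on their centre line; the grasp point (between the pads) lies 19 mm behind it; z points along the fingers, y is the line along which they close (so a half turn about z gives the same grasp; the last joint's range is limited). The gripper opens to 95 mm and grips with 3 to 60 N. Pads are 20 mm wide; open, the fingers measure 119 mm over their backs; the gripper's body (75 mm by 180 mm) begins 59 mm behind the grasp point.
Start: joints at [-1.245, 0.491, 1.559, -0, 1.092, -0.106], TCP at [261.591, -567.642, 214.661] pointing down, gripper open.
Joint ranges: [-3.1, 3.1], [-0.84, 2.19], [0.05, 2.79], [-1.13, 4.28], [0.06, 2.93], [-2.69, 2.69]. Speed limits (rad/s): [2.22, 2.22, 2.79, 3.14, 3.14, 3.14].

## Interface

Orientations are given as [roll, pitch, yaw] about the fixed x, y, z axes, in that order (R = Rz(yaw) Ry(pitch) Rx(roll)).
In Python, from cell import env gives the robot as it stands.
- The arm moves only by the shell command python3 steer.py 'ROWS'. ROWS is a JSON list of rows, 1 to 5 of them, each written [[dx, dy, dz], turn, opening]: dx, dy, dz in mm, then a turn about the tool's z in rad, then the opening from 0.0 (shut) to 1.0 (fully open); each row is the pose to reach, as a shift and turn from the pose commanded when the command began, along the tool's axes at that moment; what a row does not reach only later rows make up. A row lasts 1/12 s, in which the tool goes at most 41.7 mm and 0.125 rad, less where a joint would pass 70% of its speed; a pose out of reach is approached as far as the arm can. The fingers move at their own pace and stop on an object; the grip force is fixed at half the most. Time passes only in rows, so rows that do not move let the fingers close. It prints the time, the measured TCP pose, the force, the opening and the grip force at its end. Input that does not fit is refused with a message, and nothing moves.
- env.state(): the state, without advancing time (a new reading comes with each control period).
- env.read_camera(name): name is "scene" or "top" or "wrist"; returns (picture, depth): 420x560x3 uint8, red, green, blue; 420x560 float32, mm along the optical axis (not along the pixel's ray), 0 where there is no reading.
- env.camera_info(name): a dict with "vertical_fov" (degrees; the focal length in pixels is half the picture's height over the tangent of half this angle, whatever the lens; pixels are square), "cx", "cy" (the principal point, pixels), "origin" and "attitude" of the camera in the world. Camera axes: x right, y down, z forward; pixel columns grow to the right and rows downward; lengths in mm; the calibration is good to about 2 mm. A picture is of the moment at which its call begins: read the wrist's pose just before it. camera_info takes no time and is no camera call; for the wrist camera it gives the pose at the moment of the call.
- env.job_done(): hands the job in; it is judged then, once.
The state is a dict: "t": time; "joints": joint angles; "qvel": joint speeds; "tau": joint torques, N m; "eef_pos": TCP position; "tcp_rot": TCP orientation; "ft_force": force on the tool from outside, world axes, zero at the start; "moment": the same for the moment, N m; "opening": opening from 0.0 (shut) to 1.0 (fully open); "grip_force": force on a finger pad.
Only numpy, scipy, OpenCV 4.12 (cv2) and the standard library are available. Lean on these libraries where they do the work, as an engineer would, in place of code of your own. Each camera call takes 0.05 s, during which the arm holds its last target. There are 200 camera calls.

## Task

The lock knob has come off the notebook punch. First wind the crank wheel on top of the punch clockwise until the edge guide touches its stop block; then take the loose black knob from the desk, turn it so that its D-shaped hole matches the D-shaped shaft, push it fully down onto the shaft and press the sprung shaft in as far as it goes. Finish while still holding the knob pressed down like this, with the guide still against its stop, and leave the other things on the desk where they are.

Things in the scene. Friction and masses are not known exactly. Their poses are not given: they have to be found in the camera images.
- punch: The notebook punch, fixed: a grey box 240 (x) x 360 (y) x 80 mm high standing on the desk. Origin: centre of its underside; its front, towards the robot, is its -x side. On top: crank wheel at the front right (-y), D-shaft at the front left (+y), edge guide in a slot behind.
- wheel_axis (a point): Point on the crank wheel's vertical axis, at (-30, -110) mm from the punch's centre, 40 mm above the punch's top (the peg's grip height). The wheel is a black disc of 88 mm diameter, its top 20 mm above the punch's top. It turns easily (0.04 N m), stays where it is left, and cannot turn past the stop.
- peg (a point): Grip point of the wheel's crank peg: an upright black round post 16 mm in diameter, standing 32 mm up from the disc, 33 mm from the wheel's axis; the point is 20 mm above the disc, 12 mm below the peg's top. Its sleeve spins freely, so it can be gripped from above and led round in a circle without turning the gripper. Winding is clockwise from above.
- guide (a joint): Travel of the edge guide along the slot in the punch's top, m: from 0 to 0.050, where it touches the stop block. It is geared to the wheel: 0.012 m for each radian of clockwise turning, so up to 4.2 rad (two thirds of a turn) in all. It starts between 0 and 0.022.
- guide_face (a point): Centre of the steel edge guide's front (+y) face, 15 mm above the punch's top; the guide is a carriage of 34 x 20 x 34 mm with a 50 mm wide plate, in the slot 65 mm behind the punch's centre (+x), and moves along the punch's +y.
- stop_face (a point): Point on the face of the fixed steel stop block (40 x 25 x 30 mm) that the guide's face must meet, 15 mm above the punch's top, at (65, 10) mm from the punch's centre.
- shaft_seat (a point): Upright steel D-shaft at (-30, 110) mm from the punch's centre. The point: on its axis, on top of its 28 mm collar, where the knob's underside comes to rest, 12 mm above the punch's top when not pressed. The shaft rises 17 mm from here: 16 mm round with one flat 4 mm from the axis, facing this point's +x. The top 4 mm taper in by 2 mm. Its angle varies and yields only above 0.1 N m.
- shaft (a joint): How far the D-shaft is pressed in, m: 0 out, 0.006 fully in. A spring returns it: 3 N to start moving, 10 N fully in.
- knob: Loose black lock knob, upright on the desk, hole down; 35 to 70 g, 42 mm high. Origin: centre of its underside on the hole's axis, z up. Round skirt 40 mm in diameter, 22 mm high; in its underside a D-shaped hole 18 mm deep, 1.2 mm wider all round than the shaft, its flat on the knob's +x side. It stands in one of three places, exchanged with eraser and sharpener.
- knob_grip (a point): Grip point of the knob, on its axis 42 mm above its underside: the middle of the top of a bar 14 mm thick (y) and 20 mm high that stands on the skirt and runs along the knob's x, from -20 mm to a pointed nose at +28 mm. The nose, with a white line on top, marks the side of the hole's flat.
- eraser: White eraser 55 x 24 x 14 mm. Leave alone. Origin of each of these: centre of the underside.
- sharpener: Small yellow pencil sharpener 28 x 18 x 13 mm. Leave alone.
- stapler: Pink stapler 140 x 36 x 49 mm, long along its x. Leave alone.
- clip: Black binder clip about 26 x 42 x 20 mm. Leave alone.
- pencil: Black pencil 170 mm long along its x, 8 mm thick. Leave alone.
- cup: Grey pen cup 76 mm in diameter, 95 mm high, with pens to 185 mm. Leave alone.

How it is judged:
By the outcome, as a careful person would: the job done as asked, in the order asked, and still so for the second after the job is handed in, while the arm keeps its last pose, push and grip.
It also fails if it takes over 64 s, if anything falls off the work surface, if the arm or the gripper's body presses on something with over 40 N, if the wrist force passes 120 N, or if a joint passes its speed limit or range.

## Working session

There is one attempt and no reset: what is moved stays moved. The work goes in short steps, Python scripts to look and compute and a shell command to move; the robot and the scene stay as the last step left them, time stands still between calls to the robot, and variables do not carry over. Pictures are saved under pics/ and viewed, at most 11 in all, crops included, and the job is handed in when it is done.

```bash
ls; mkdir -p pics; python3 - <<'E'
from cell import env
import cv2,numpy as np
for n in ["scene","top"]:
    p,d=env.read_camera(n); cv2.imwrite(f"pics/{n}0.png",p[:,:,::-1]); np.save(f"pics/{n}0.npy",d)
    print(n,env.camera_info(n), (d>0).mean())
print(env.state())
E
```

```text
cell.py
pics
steer.py
scene {'vertical_fov': 50.15959175937957, 'cx': 272.0532328056311, 'cy': 203.3221336380422, 'origin': array([ 879.33000547, -358.63020912, 1074.19885341]), 'attitude': array([-2.63716671, -0.00780707,  0.81926064])} 0.9959608843537415
top {'vertical_fov': 46.643590004562, 'cx': 278.78914124357084, 'cy': 206.59269829446282, 'origin': array([ 376.91822243,   26.08676865, 1287.78594893]), 'attitude': array([-3.06062246e+00, -1.58360896e-03, -1.55810767e+00])} 0.9961692176870748
{'t': 0.1, 'joints': array([-1.24457873e+00,  4.91488556e-01,  1.55939543e+00, -2.46997464e-05,
        1.09171263e+00, -1.05606940e-01]), 'qvel': array([-0.00101855, -0.00150848, -0.0019218 ,  0.00180567, -0.00015683,
        0.00239748]), 'tau': array([ 3.45285844e-03, -6.13622618e+01, -2.58603662e+01,  6.94039883e-02,
        4.70371626e-02, -5.31223816e-05]), 'eef_pos': array([ 261.51991171, -567.41018145,  214.12446874]), 'tcp_rot': array([-3.14059198e+00, -8.40424732e-05,  4.31835895e-01]), 'ft_force': array([0.34817513, 0.32676421, 0.56515422]), 'moment': array([-0.00025114, -0.00647204,  0.00510884]), 'grip_force': 0.0, 'opening': 0.9994907516886264}
```
View pics/top0.png

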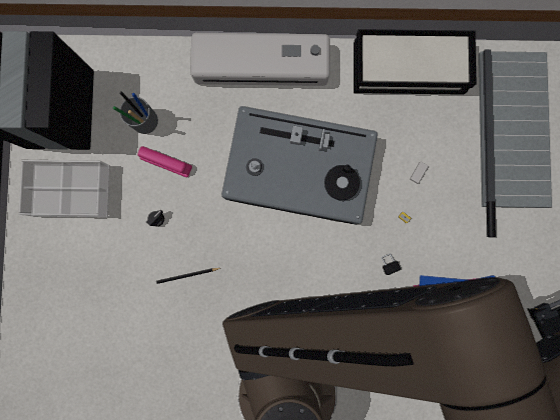

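View pics/scene0.png

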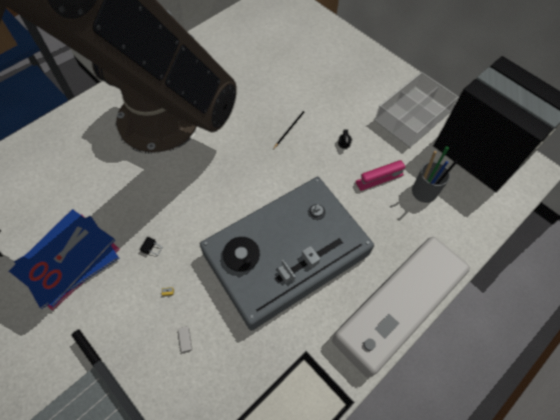

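The top view shows the punch at about (300,163), the wheel at (343,183), the shaft at (255,168), guide and stop at (327,142) and (297,134), and the knob at (157,217). In the scene view the knob is at (345,139), the wheel at (240,253) and the shaft at (317,211).

```bash
cat > h.py <<'E'
import numpy as np,cv2
from scipy.spatial.transform import Rotation as R
def world(d,ci):
    f=d.shape[0]/2/np.tan(np.radians(ci["vertical_fov"]/2))
    v,u=np.mgrid[:d.shape[0],:d.shape[1]]
    P=np.stack([(u-ci["cx"])/f*d,(v-ci["cy"])/f*d,d],-1)
    W=P@R.from_euler("xyz",ci["attitude"]).as_matrix().T+ci["origin"]
    W[d==0]=np.nan
    return W
E
python3 - <<'E'
from cell import env
from h import *
np.set_printoptions(precision=1,suppress=True)
for n,boxes in [("top",dict(punch=(215,95,385,230),wheel=(318,158,368,208),shaft=(240,152,270,182),knob=(140,200,172,232))),("scene",dict(punch=(195,170,380,335),wheel=(215,230,265,275),shaft=(300,197,332,225),knob=(333,122,358,153)))]:
    d=np.load(f"pics/{n}0.npy"); W=world(d,env.camera_info(n))
    for k,(a,b,c,e) in boxes.items():
        Q=W[b:e,a:c].reshape(-1,3); z=Q[:,2]
        print(n,k,"z pct",np.nanpercentile(z,[2,25,50,75,98,100]))
        if k=="punch":
            zt=np.nanmedian(z); S=Q[abs(z-zt)<6]; r=cv2.minAreaRect(S[:,:2].astype(np.float32)); print(r)
        if k=="wheel":
            for lo,hi in((92,106),(115,140)): S=Q[(z>lo)&(z<hi)]; print(lo,len(S),S.mean(0),(S.min(0)+S.max(0))/2,cv2.minEnclosingCircle(S[:,:2].astype(np.float32)))
        if k=="shaft":
            for lo,hi in((88,97),(102,115)): S=Q[(z>lo)&(z<hi)]; print(lo,len(S),S.mean(0) if len(S) else 0)
        if k=="knob":
            for lo,hi in((12,50),(34,50)):
                S=Q[(z>lo)&(z<hi)]; print(lo,len(S),S.mean(0),cv2.minAreaRect(S[:,:2].astype(np.float32)))
E
```

```text
top punch z pct [ -5.2  -0.2  76.5  79.9 102.2 136.3]
((584.65283203125, -25.1531982421875), (359.77850341796875, 239.92117309570312), 79.93989562988281)
top wheel z pct [ 73.7  78.6  81.5  98.7 106.1 136.3]
92 943 [ 534.4 -127.4   99.4] [ 536.3 -128.    99.3] ((536.387451171875, -128.29635620117188), 44.05009078979492)
115 43 [ 567.  -135.3  128.3] [ 568.1 -135.5  126.4] ((567.9544677734375, -135.7371063232422), 8.150137901306152)
top shaft z pct [ 74.6  78.   79.8  82.1 104.2 113.5]
88 64 [574.2  88.   91.6]
102 24 [572.9  88.8 107. ]
top knob z pct [-6.3 -2.3  0.   3.6 42.8 46.2]
12 218 [445.5 345.6  31.3] ((445.9943542480469, 348.5201416015625), (37.82802963256836, 42.08500671386719), 4.146433353424072)
34 104 [446.5 346.5  40.9] ((448.1370849609375, 345.7882385253906), (15.199682235717773, 47.14704132080078), 49.32770538330078)
scene punch z pct [ -4.3  -0.7  45.   79.1 101.3 134.8]
((673.369384765625, 29.249359130859375), (522.6754150390625, 324.5286560058594), 75.84242248535156)
scene wheel z pct [ 75.2  79.   82.1  99.4 119.6 134.8]
92 976 [ 539.1 -130.2   99.5] [ 539.9 -129.5   99. ] ((539.0206298828125, -129.38876342773438), 44.1468620300293)
115 51 [ 573.  -139.   128.7] [ 571.6 -138.4  125.4] ((571.2427368164062, -138.22344970703125), 7.941394329071045)
scene shaft z pct [ 75.8  78.2  79.7  81.4 104.9 110.3]
88 60 [580.5  84.   91.8]
102 27 [577.5  86.4 106. ]
scene knob z pct [-5.2 -1.8 -0.2  4.8 42.5 44.6]
12 171 [450.9 343.1  29.7] ((449.500244140625, 346.9400634765625), (40.46382522583008, 40.60984420776367), 1.3768784999847412)
34 72 [450.4 345.6  40.5] ((451.0000305175781, 345.44482421875), (14.691205978393555, 49.11061477661133), 48.893463134765625)
```

```bash
python3 - <<'E'
import cv2,numpy as np
t=cv2.imread("pics/top0.png")
a=cv2.resize(t[95:230,215:385],None,fx=4,fy=4,interpolation=cv2.INTER_CUBIC)
b=cv2.resize(t[195:240,135:180],(180,180),interpolation=cv2.INTER_CUBIC)
a[:180,:0]=0; c=np.zeros((540,800,3),np.uint8); c[:,:680]=a; c[:120,680:]=cv2.resize(b,(120,120)); cv2.imwrite("pics/crop1.png",c)
E
```

```text
(no output)
```

View pics/crop1.png

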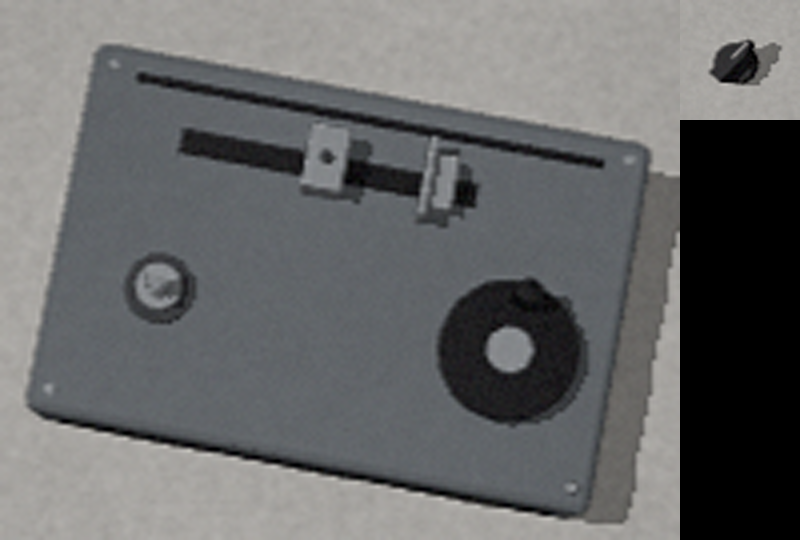

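The crop shows the wheel hub at (510,350), the peg at (535,295), the stop block at (327,160), and the guide plate's front at x≈422. The guide therefore has about 46 mm left to travel. The shaft at (160,285) seems to have its flat facing lower right. The knob's nose points to the upper right, a yaw of about -41°.

```bash
python3 - <<'E'
from cell import env
from h import *
np.set_printoptions(precision=3,suppress=True)
ci=env.camera_info("wrist"); s=env.state(); print(ci)
T=R.from_euler("xyz",s["tcp_rot"]); print("cam in tool",T.inv().apply(ci["origin"]-s["eef_pos"]),(T.inv()*R.from_euler("xyz",ci["attitude"])).as_matrix())
W=world(np.load("pics/top0.npy"),env.camera_info("top"))
print("hub",np.nanmedian(W[180:187,340:346].reshape(-1,3),0)); print("cup",np.nanmedian(W[105:120,127:147].reshape(-1,3),0),"stapler",W[160,165])
tool=lambda p:T.inv().apply(np.array(p)-s["eef_pos"])
print("to",tool([560,-20,330]),tool([560,-100,330]))
E
```

```text
{'vertical_fov': 66.1045629757129, 'cx': 273.52521928832994, 'cy': 205.03129001893117, 'origin': array([ 328.662, -536.714,  383.504]), 'attitude': array([ 2.881,  0.001, -1.14 ])}
cam in tool [  73.841    0.054 -169.374] [[-0.001 -0.966 -0.258]
 [ 1.    -0.001 -0.   ]
 [ 0.    -0.258  0.966]]
hub [ 533.175 -130.103  102.198]
cup [719.665 395.889  49.841] stapler [595.02  320.964  42.392]
to [ 500.201 -372.348 -115.461] [ 466.718 -299.692 -115.536]
```

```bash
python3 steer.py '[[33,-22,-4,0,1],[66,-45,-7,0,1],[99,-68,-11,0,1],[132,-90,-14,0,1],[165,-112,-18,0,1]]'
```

```text
refused: ROWS must be rows with the three-number parts in brackets of their own. Nothing was moved.
```

I used the wrong layout. The manual says rows with the three-number parts in brackets of their own; once more.

```bash
python3 steer.py '[[[33,-22,-4],0,1],[[66,-45,-7],0,1],[[99,-68,-11],0,1],[[132,-90,-14],0,1],[[165,-112,-18],0,1]]'
python3 steer.py '[[[33,-22,-4],0,0.6],[[66,-45,-7],0,0.6],[[99,-68,-11],0,0.6],[[132,-90,-14],0,0.6],[[165,-112,-18],0,0.6]]'
python3 steer.py '[[[33,-22,-4],0,0.6],[[66,-45,-7],0,0.6],[[99,-68,-11],0,0.6],[[132,-90,-14],0,0.6],[[165,-112,-18],0,0.6]]'
python3 steer.py '[[[20,-12,0],0.12,0.6],[[33,-22,-2],0.24,0.6],[[33,-22,-2],0.36,0.6],[[33,-22,-2],0.48,0.6],[[33,-22,-2],0.6,0.6]]'
python3 steer.py '[[[0,0,0],0,0.6],[[0,0,0],0,0.6]]'
python3 - <<'E'
from cell import env
from h import *
ci=env.camera_info("wrist"); print(env.state()["eef_pos"],env.state()["tcp_rot"])
p,d=env.read_camera("wrist"); cv2.imwrite("pics/w1.png",p[:,:,::-1]); np.savez("pics/w1.npz",d=d,**ci)
E
```

```text
t: 0.52
eef_pos: [365.0, -395.0, 232.4]
tcp_rot: [-3.141, 0.0, 0.431]
ft_force: [1.3, 0.3, 0.3]
opening: 1.0
grip_force: 0.0
t: 0.93
eef_pos: [468.0, -224.1, 250.6]
tcp_rot: [-3.141, 0.0, 0.432]
ft_force: [0.1, -0.1, 0.1]
opening: 0.706
grip_force: 0.0
t: 1.35
eef_pos: [571.0, -53.3, 268.5]
tcp_rot: [-3.141, 0.0, 0.432]
ft_force: [0.4, -0.9, -0.7]
opening: 0.602
grip_force: 0.0
t: 1.77
eef_pos: [591.3, -21.0, 270.2]
tcp_rot: [3.141, 0.001, -0.173]
ft_force: [0.2, 0.4, -0.6]
opening: 0.599
grip_force: 0.0
t: 1.93
eef_pos: [591.2, -21.5, 270.4]
tcp_rot: [3.142, 0.001, -0.164]
ft_force: [1.2, -0.4, 0.0]
opening: 0.601
grip_force: 0.0
[591.19041767 -21.46312965 270.3699817 ] [ 3.14154628e+00  5.15104475e-04 -1.64386015e-01]
```

View pics/w1.png

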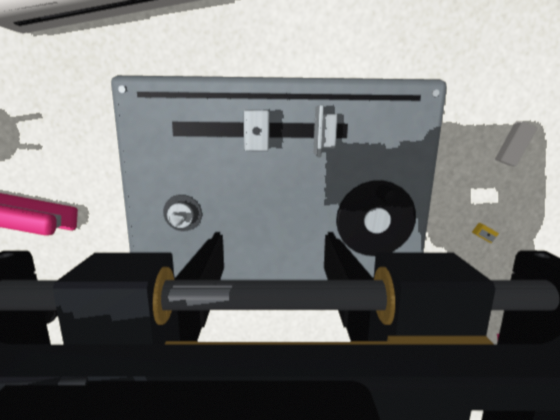

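The wrist view shows the shaft at (181,213), the wheel hub at (377,221), the stop at (257,130) and the guide plate at (322,130). Next I'll measure these with depth.

```bash
python3 - <<'E'
from h import *
np.set_printoptions(precision=1,suppress=True)
z=np.load("pics/w1.npz"); W=world(z["d"],z); t=cv2.imread("pics/w1.png")
def pts(b,lo,hi): Q=W[b[1]:b[3],b[0]:b[2]].reshape(-1,3); return Q[(Q[:,2]>lo)&(Q[:,2]<hi)]
S=pts((330,175,420,258),93,104); print("wheel",len(S),cv2.minEnclosingCircle(S[:,:2].astype(np.float32)),np.median(S[:,2]))
S=pts((330,170,420,258),115,140); print("peg",len(S),cv2.minEnclosingCircle(S[:,:2].astype(np.float32)),S.mean(0),S[:,2].max())
S=pts((160,190,205,235),88,97); print("collar",len(S),cv2.minEnclosingCircle(S[:,:2].astype(np.float32)),np.median(S[:,2]))
S=pts((160,190,205,235),105,116); print("shaft",len(S),cv2.minEnclosingCircle(S[:,:2].astype(np.float32)),S.mean(0))
print("punchtop",np.nanmedian(W[160:170,140:300,2]))
S=pts((315,100,345,160),100,125); print("guide",S[:,:2].max(0),S[:,:2].min(0)); S=pts((240,100,275,160),100,125); print("stop",S.max(0),S.min(0))
a=cv2.resize(t[190:236,158:204],(460,460),interpolation=cv2.INTER_CUBIC); b=cv2.resize(t[85:175,235:355],(340,255),interpolation=cv2.INTER_CUBIC)
c=np.zeros((460,800,3),np.uint8); c[:,:460]=a; c[:255,460:]=b; cv2.imwrite("pics/c2.png",c)
E
```

```text
wheel 4356 ((538.82080078125, -126.85935974121094), 44.04142379760742) 99.50177233402505
peg 276 ((570.686767578125, -135.4953155517578), 8.047933578491211) [ 572.  -133.9  128.6] 132.9957879421953
collar 315 ((576.8330078125, 89.37644958496094), 14.435534477233887) 91.4060406090689
shaft 114 ((576.8367309570312, 89.24053955078125), 7.852090835571289) [576.5  88.9 107.6]
punchtop 79.43345484456674
guide [668.8 -69.8] [619.7 -95.4]
stop [676.7   1.7 114.6] [633.9 -28.6 106.2]
```

View pics/c2.png

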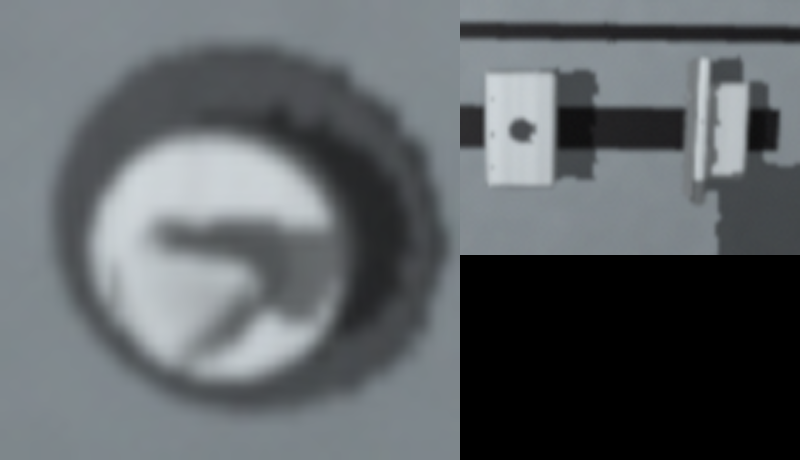

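```bash
python3 steer.py '[[[0,30,20],0,0.6],[[0,60,45],0,0.6],[[-1,90,70],0,0.5],[[-2,117,100],0,0.5],[[-2,117,125],0,0.5]]'
python3 steer.py '[[[0,0,0],0,0.5],[[0,0,14],0,0.5],[[0,0,28],0,0.5],[[0,0,41],0,0.5],[[0,0,41],0,0.5]]'
python3 steer.py '[[[0,0,0],0,0.1],[[0,0,0],0,0],[[0,0,0],0,0],[[0,0,0],0,0],[[0,0,0],0,0]]'
python3 steer.py '[[[0,0,0],0,0],[[0,0,0],0,0]]'
```

```text
t: 2.4
eef_pos: [568.7, -140.4, 144.1]
tcp_rot: [3.141, 0.0, -0.168]
ft_force: [-0.1, -0.4, 0.1]
opening: 0.51
grip_force: 0.0
t: 2.82
eef_pos: [569.5, -135.8, 103.9]
tcp_rot: [-3.141, 0.002, -0.165]
ft_force: [-0.3, 0.5, -0.5]
opening: 0.499
grip_force: 0.0
t: 3.23
eef_pos: [570.0, -136.5, 105.3]
tcp_rot: [3.141, -0.001, -0.168]
ft_force: [0.4, 0.3, 0.2]
opening: 0.203
grip_force: 0.0
t: 3.4
eef_pos: [569.9, -136.6, 105.1]
tcp_rot: [3.141, -0.001, -0.168]
ft_force: [-0.1, 0.4, 4.0]
opening: 0.161
grip_force: 30.0
```

```bash
python3 steer.py '[[[-1.8,8,0],0,0],[[-5.4,15.4,0],0,0],[[-10.8,21.6,0],0,0],[[-17.6,26.3,0],0,0],[[-25.3,29.2,0],0,0]]'
python3 steer.py '[[[-8.2,0.9,0],0,0],[[-16.3,-0.3,0],0,0],[[-23.9,-3.5,0],0,0],[[-30.5,-8.4,0],0,0],[[-35.7,-14.8,0],0,0]]'
```

```text
t: 3.82
eef_pos: [539.6, -161.3, 105.0]
tcp_rot: [-3.141, -0.001, -0.169]
ft_force: [2.6, 11.5, 6.5]
opening: 0.163
grip_force: 30.0
t: 4.23
eef_pos: [507.7, -141.4, 105.1]
tcp_rot: [3.141, -0.003, -0.169]
ft_force: [7.1, 0.4, 1.2]
opening: 0.161
grip_force: 30.0
```

```bash
python3 steer.py '[[[-3,-7.5,0],0,0],[[-4.5,-15.5,0],0,0],[[-3.5,-23.5,0],0,0],[[-1,-31,0],0,0],[[3,-38,0],0,0]]'
python3 - <<'E'
from cell import env
from h import *
np.set_printoptions(precision=1,suppress=True)
p,d=env.read_camera("top"); W=world(d,env.camera_info("top"))
cv2.imwrite("pics/t2.png",p[:,:,::-1])
c,s=np.cos(-.1745),np.sin(-.1745)
A=np.array([[c,s],[-s,c]])
Q=W[115:160,270:345].reshape(-1,3); 
L=(Q-[584.65,-25.15,0])[:,:2]@A.T
m=(Q[:,2]>97)&(abs(L[:,0]-65)<30); print(np.histogram(L[m,1],bins=np.arange(-80,60,4)))
E
```

```text
t: 4.65
eef_pos: [515.8, -103.5, 105.0]
tcp_rot: [3.141, 0.001, -0.168]
ft_force: [-1.4, -3.5, 6.8]
opening: 0.162
grip_force: 30.0
(array([ 0,  0,  0,  0,  0,  0,  0,  0,  0,  0,  0,  0,  0,  0,  0,  0, 12,
       22, 20, 24, 30, 15, 13, 27, 26, 28, 27, 27, 20,  0,  0,  0,  0,  0]), array([-80, -76, -72, -68, -64, -60, -56, -52, -48, -44, -40, -36, -32,
       -28, -24, -20, -16, -12,  -8,  -4,   0,   4,   8,  12,  16,  20,
        24,  28,  32,  36,  40,  44,  48,  52,  56]))
```

```bash
python3 steer.py '[[[2.2,-2.4,0],0,0],[[2.2,-2.4,0],0,0]]';python3 steer.py '[[[2.5,-2.2,0],0,0],[[2.5,-2.2,0],0,0]]'
```

```text
t: 4.87
eef_pos: [518.9, -101.2, 105.0]
tcp_rot: [-3.141, 0.001, -0.168]
ft_force: [-1.2, 3.2, 9.5]
opening: 0.162
grip_force: 30.0
t: 5.03
eef_pos: [521.6, -99.5, 105.0]
tcp_rot: [-3.141, 0.001, -0.168]
ft_force: [-0.8, 3.8, 9.8]
opening: 0.162
grip_force: 30.0
```

```bash
python3 steer.py '[[[2.7,-1.9,0],0,0],[[2.7,-1.9,0],0,0]]';python3 steer.py '[[[2.8,-1.7,0],0,0],[[2.8,-1.7,0],0,0]]'
```

```text
t: 5.2
eef_pos: [524.5, -98.0, 105.0]
tcp_rot: [-3.141, 0.001, -0.168]
ft_force: [-1.1, 4.5, 9.7]
opening: 0.162
grip_force: 30.0
t: 5.37
eef_pos: [526.3, -97.2, 104.9]
tcp_rot: [3.141, 0.004, -0.167]
ft_force: [-8.7, -0.1, 12.9]
opening: 0.161
grip_force: 30.0
```

The force against the winding direction has gone up, so the guide is probably at its stop. I'll add one small nudge and then check.

```bash
python3 steer.py '[[[2,-0.8,0],0,0],[[2,-0.8,0],0,0],[[2,-0.8,0],0,0]]'
python3 - <<'E'
from cell import env
from h import *
p,d=env.read_camera("wrist"); a=cv2.resize(p[:,:,::-1],None,fx=1,fy=1)
q,_=env.read_camera("top"); b=cv2.resize(q[95:205,215:385,::-1],(560,362),interpolation=cv2.INTER_CUBIC)
cv2.imwrite("pics/c3.png",cv2.resize(np.vstack([a[60:260],b]),(560,560)))
E
```

```text
t: 5.62
eef_pos: [526.6, -97.0, 104.8]
tcp_rot: [3.141, 0.007, -0.167]
ft_force: [-17.6, -5.6, 18.7]
opening: 0.157
grip_force: 30.0
```

View pics/c3.png

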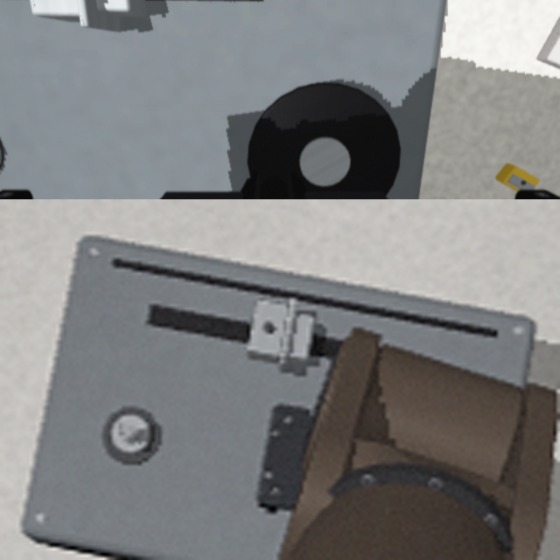

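The guide plate is now against the stop block in the top view, at about (285,330). I'll release the peg, lift, and move to a close view straight down on the shaft.

```bash
python3 steer.py '[[[-2.5,1,0],0,0],[[-2.5,1,0],0,0.4],[[-2.5,1,0],0,0.4],[[-2.5,1,0],0,0.4],[[-2.5,1,0],0,0.4]]'
python3 steer.py '[[[0,0,-10],0,0.4],[[0,0,-25],0,0.4],[[0,0,-42],0,0.5],[[-10,-30,-42],0,0.5],[[-18,-65,-42],0,0.5]]'
python3 steer.py '[[[-8,-35,0],0,0.5],[[-15,-70,0],0,0.5],[[-22,-105,2],0,0.5],[[-27,-127,5],0,0.5],[[-27,-127,7],0,0.5]]'
python3 steer.py '[[[0,0,0],0,0.5],[[0,0,0],0,0.5]]'
python3 - <<'E'
from cell import env
from h import *
np.set_printoptions(precision=1,suppress=True)
ci=env.camera_info("wrist"); print(env.state()["eef_pos"])
p,d=env.read_camera("wrist"); np.savez("pics/w3.npz",d=d,p=p,**ci); W=world(d,ci)
Q=W.reshape(-1,3); m=(np.hypot(Q[:,0]-576,Q[:,1]-89)<25); S=Q[m]
C=S[(S[:,2]>87)&(S[:,2]<96)]; print("collar",cv2.minEnclosingCircle(C[:,:2].astype(np.float32)),np.median(C[:,2]),len(C))
T=S[(S[:,2]>100)&(S[:,2]<115)]; (c,r)=cv2.minEnclosingCircle(T[:,:2].astype(np.float32)); print("shaft",c,r,T.mean(0),len(T),np.percentile(T[:,2],[5,50,95]))
v,u=np.where(m.reshape(d.shape)); print(u.min(),u.max(),v.min(),v.max())
a=p[v.min()-4:v.max()+4,u.min()-4:u.max()+4,::-1]; cv2.imwrite("pics/c4.png",cv2.resize(a,(400,400),interpolation=cv2.INTER_CUBIC))
H=W[v.min()-4:v.max()+4,u.min()-4:u.max()+4,2]; h=np.clip((H-85)/30*255,0,255).astype(np.uint8)
cv2.imwrite("pics/c4.png",np.hstack([cv2.resize(a,(400,400),interpolation=cv2.INTER_CUBIC),cv2.cvtColor(cv2.resize(h,(400,400),interpolation=cv2.INTER_NEAREST),cv2.COLOR_GRAY2BGR)]))
E
```

```text
t: 6.13
eef_pos: [527.3, -97.4, 104.3]
tcp_rot: [3.142, 0.001, -0.168]
ft_force: [-0.3, -0.4, -0.2]
opening: 0.368
grip_force: 0.0
t: 6.55
eef_pos: [520.9, -30.9, 148.0]
tcp_rot: [3.141, -0.002, -0.171]
ft_force: [-0.2, 0.3, 0.2]
opening: 0.494
grip_force: 0.0
t: 6.97
eef_pos: [514.8, 103.1, 140.1]
tcp_rot: [-3.141, -0.0, -0.165]
ft_force: [0.1, -0.1, 0.1]
opening: 0.498
grip_force: 0.0
t: 7.13
eef_pos: [515.3, 99.2, 139.9]
tcp_rot: [3.141, -0.0, -0.168]
ft_force: [0.3, -0.1, 0.3]
opening: 0.501
grip_force: 0.0
[515.3  99.2 139.9]
collar ((577.2212524414062, 89.44700622558594), 14.017561912536621) 91.42234676518922 1005
shaft (577.160400390625, 89.26592254638672) 7.8643364906311035 [576.3  89.7 107.1] 418 [104.5 107.4 109.3]
239 310 100 172<stdin>:11: RuntimeWarning: invalid value encountered in cast
```

View pics/c4.png

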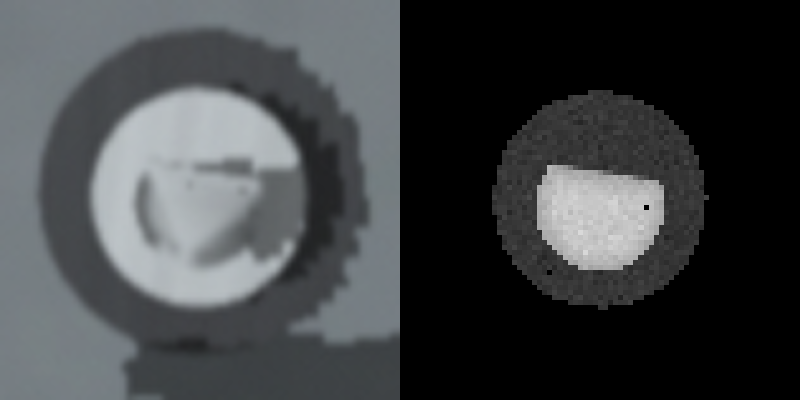

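The depth picture shows the D clearly. Its flat edge runs from (548,165) to (662,182) in the composite, so the flat faces image-up and slightly right. I'll fit the angle numerically, then go and look at the knob.

```bash
python3 - <<'E'
from h import *
z=np.load("pics/w3.npz"); Q=world(z["d"],z).reshape(-1,3)
T=Q[(np.hypot(Q[:,0]-577,Q[:,1]-89.4)<12)&(Q[:,2]>100)&(Q[:,2]<115)][:,:2]-[577.2,89.4]
th=np.radians(np.arange(-180,180)); pr=np.stack([np.cos(th),np.sin(th)],-1)@T.T
m=np.percentile(pr,97,axis=1); i=np.argsort(m)[:8]; print(np.degrees(th[i]),m[i]); print("centroid dir",np.degrees(np.arctan2(*-T.mean(0)[::-1])))
E
python3 steer.py '[[[-20,-33,0],0.11,0.5],[[-40,-66,0],0.22,0.5],[[-60,-99,0],0.33,0.5],[[-80,-132,0],0.44,0.5],[[-100,-165,0],0.55,0.5]]'
python3 - <<'E'
from cell import env
from h import *
s=env.state(); T=R.from_euler("xyz",s["tcp_rot"]); print(T.inv().apply(np.array([401.7,387.4,110])-s["eef_pos"]),s["eef_pos"],s["tcp_rot"])
E
```

```text
[-21. -20. -15. -16. -22. -17. -14. -19.] [3.8517363  3.86541105 3.87110878 3.87959894 3.88873233 3.89422425
 3.89499156 3.91598687]
centroid dir -16.502146316957667
t: 7.6
eef_pos: [446.1, 274.4, 139.8]
tcp_rot: [-3.136, 0.011, -0.709]
ft_force: [-1.8, 0.9, -0.1]
opening: 0.504
grip_force: 0.0
[-106.92946549  -56.74136395   31.35213504] [446.07347671 274.35995853 139.8226916 ] [-3.1356765   0.01114104 -0.7088376 ]
```

```bash
python3 steer.py '[[[-30,-15,8],0,0.5],[[-60,-30,16],0,0.5],[[-90,-45,24],0,0.5],[[-107,-55,30],0,0.5],[[-107,-55,30],0,0.5]]'
python3 steer.py '[[[0,0,0],0,0.5],[[0,0,0],0,0.5]]'
cat > knob.py <<'E'
from cell import env
from h import *
np.set_printoptions(precision=2,suppress=True)
s=env.state(); ci=env.camera_info("wrist"); p,d=env.read_camera("wrist"); W=world(d,ci); Q=W.reshape(-1,3)
cv2.imwrite("pics/w4.png",p[:,:,::-1])
m=(np.hypot(Q[:,0]-447,Q[:,1]-348)<40); S=Q[m]
B=S[(S[:,2]>37)&(S[:,2]<48)]; K=S[(S[:,2]>16)&(S[:,2]<26)]
r=cv2.minAreaRect(B[:,:2].astype(np.float32)); print("bar",r,np.median(B[:,2]),len(B)); print("skirt",cv2.minEnclosingCircle(K[:,:2].astype(np.float32)),np.median(K[:,2]),len(K))
X=B[:,:2]-B[:,:2].mean(0); print("pca deg",np.degrees(np.arctan2(*np.linalg.svd(X,full_matrices=False)[2][0][::-1])))
print(s["eef_pos"],s["tcp_rot"])
E
python3 knob.py
```

```text
t: 8.02
eef_pos: [413.4, 357.2, 102.6]
tcp_rot: [-3.101, 0.078, -0.661]
ft_force: [0.3, 0.5, -0.1]
opening: 0.5
grip_force: 0.0
t: 8.18
eef_pos: [413.9, 356.6, 103.6]
tcp_rot: [-3.1, 0.077, -0.661]
ft_force: [-0.5, -1.1, 0.8]
opening: 0.502
grip_force: 0.0
bar ((450.9936218261719, 347.222900390625), (14.174996376037598, 48.34040069580078), 47.433738708496094) 41.404771651537345 1219
skirt ((450.9077453613281, 346.7491760253906), 23.79506492614746) 21.455145213914832 1076
pca deg 137.12747765994632
[413.9  356.61 103.63] [-3.1   0.08 -0.66]
```

View pics/w4.png

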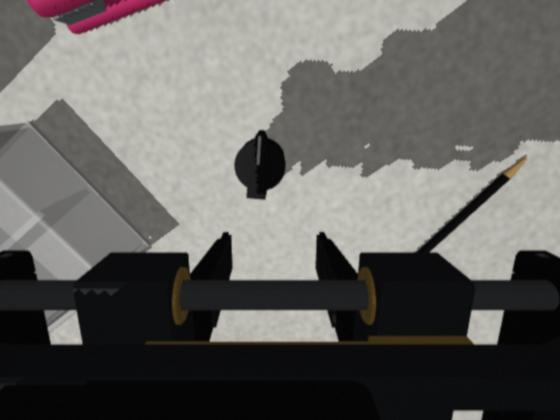

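The wrist view shows the knob at (259,163) with the nose and white line pointing image-up, so the flat is at about -43°. At this yaw joint 6 is at its limit and the tool has tilted. I'll grip with the half turn instead, at yaw ≈ 137°.

```bash
python3 steer.py '[[[20,-2,-10],-0.12,0.5],[[45,-5,-20],-0.24,0.5],[[70,-8,-20],-0.36,0.5],[[91,-10,-20],-0.48,0.5],[[91,-10,-20],-0.6,0.5]]'
for i in 1 ; do python3 steer.py '[[[0,0,0],-0.12,0.5],[[0,0,0],-0.24,0.5],[[0,0,0],-0.36,0.5],[[0,0,0],-0.48,0.5],[[0,0,0],-0.6,0.5]]'; done
python3 steer.py '[[[0,0,0],-0.12,0.5],[[0,0,0],-0.24,0.5],[[0,0,0],-0.36,0.5],[[0,0,0],-0.48,0.5],[[0,0,0],-0.6,0.5]]'
python3 steer.py '[[[0,0,0],-0.12,0.5],[[0,0,0],-0.24,0.5],[[0,0,0],-0.36,0.5],[[0,0,0],-0.48,0.5],[[0,0,0],-0.6,0.5]]'
python3 steer.py '[[[0,0,0],-0.12,0.5],[[0,0,0],-0.24,0.5],[[0,0,0],-0.36,0.5],[[0,0,0],-0.48,0.5],[[0,0,0],-0.6,0.5]]'
python3 - <<'E'
from cell import env
print(env.state()["joints"])
E
```

```text
t: 8.65
eef_pos: [495.5, 305.0, 117.3]
tcp_rot: [-3.063, 0.037, -0.059]
ft_force: [-0.7, -0.3, -0.4]
opening: 0.498
grip_force: 0.0
t: 9.07
eef_pos: [492.5, 306.6, 117.4]
tcp_rot: [-3.055, -0.012, 0.542]
ft_force: [-0.7, 1.0, -0.3]
opening: 0.503
grip_force: 0.0
t: 9.48
eef_pos: [492.5, 306.6, 117.4]
tcp_rot: [-3.077, -0.059, 1.14]
ft_force: [-0.5, -1.0, -0.5]
opening: 0.501
grip_force: 0.0
t: 9.9
eef_pos: [492.5, 306.6, 117.4]
tcp_rot: [-3.121, -0.085, 1.741]
ft_force: [0.3, -0.1, -0.0]
opening: 0.499
grip_force: 0.0
t: 10.32
eef_pos: [492.5, 306.6, 117.4]
tcp_rot: [3.11, -0.081, 2.343]
ft_force: [-0.5, -0.2, 0.9]
opening: 0.499
grip_force: 0.0
[ 0.40176058  0.54039021  1.78021935  0.11901308  0.82477602 -0.45058556]
```

Joint 4 picked up 0.119 rad while joint 6 was pinned, and that tilts the tool by about 5°. Leaning gently past joint 6's other limit should reverse it, so I'll lift and do that in small steps.

```bash
python3 steer.py '[[[0,0,-10],-0.12,0.5],[[0,0,-20],-0.24,0.5],[[0,0,-30],-0.36,0.5],[[0,0,-40],-0.48,0.5],[[0,0,-40],-0.6,0.5]]' >/dev/null
python3 steer.py '[[[0,0,0],-0.12,0.5],[[0,0,0],-0.24,0.5],[[0,0,0],-0.36,0.5],[[0,0,0],-0.48,0.5],[[0,0,0],-0.6,0.5]]' >/dev/null
python3 steer.py '[[[0,0,0],-0.12,0.5],[[0,0,0],-0.24,0.5],[[0,0,0],-0.36,0.5],[[0,0,0],-0.48,0.5],[[0,0,0],-0.6,0.5]]' >/dev/null
python3 steer.py '[[[0,0,0],-0.12,0.5],[[0,0,0],-0.24,0.5],[[0,0,0],-0.36,0.5],[[0,0,0],-0.44,0.5],[[0,0,0],-0.44,0.5]]'
cat > st.py <<'E'
from cell import env
from h import *
np.set_printoptions(precision=3,suppress=True)
s=env.state(); print(s["joints"],s["eef_pos"],"zaxis",R.from_euler("xyz",s["tcp_rot"]).as_matrix()[:,2],s["tcp_rot"])
E
python3 st.py
python3 steer.py '[[[0,0,0],-0.1,0.5],[[0,0,0],-0.1,0.5]]'; python3 st.py
```

```text
t: 11.98
eef_pos: [493.9, 303.5, 157.2]
tcp_rot: [3.096, 0.075, -1.709]
ft_force: [-0.1, 0.2, 0.5]
opening: 0.501
grip_force: 0.0
[ 0.396  0.489  1.745  0.111  0.912 -2.677] [493.866 303.499 157.219] zaxis [-0.034  0.08  -0.996] [ 3.096  0.075 -1.709]
t: 12.15
eef_pos: [487.5, 319.7, 159.2]
tcp_rot: [3.117, 0.049, -1.63]
ft_force: [0.6, 1.0, 0.2]
opening: 0.499
grip_force: 0.0
[ 0.441  0.49   1.733  0.069  0.917 -2.684] [487.519 319.665 159.206] zaxis [-0.021  0.051 -0.998] [ 3.117  0.049 -1.63 ]
```

Works: the tilt fell from 0.087 to 0.055. I'll continue.

```bash
python3 steer.py '[[[0,0,0],-0.1,0.5],[[0,0,0],-0.1,0.5]]'; python3 st.py
```

```text
t: 12.32
eef_pos: [479.5, 335.2, 159.7]
tcp_rot: [3.136, 0.021, -1.558]
ft_force: [-0.1, 0.7, -0.6]
opening: 0.499
grip_force: 0.0
[ 0.487  0.493  1.725  0.027  0.92  -2.684] [479.463 335.244 159.667] zaxis [-0.006  0.021 -1.   ] [ 3.136  0.021 -1.558]
```

```bash
python3 steer.py '[[[0,0,0],-0.06,0.5],[[0,0,0],-0.06,0.5],[[0,0,0],-0.06,0.5]]'; python3 st.py
```

```text
t: 12.57
eef_pos: [475.1, 342.8, 159.3]
tcp_rot: [-3.139, 0.004, -1.519]
ft_force: [0.5, -0.5, 1.1]
opening: 0.498
grip_force: 0.0
[ 0.511  0.495  1.722  0.003  0.921 -2.684] [475.073 342.843 159.335] zaxis [ 0.002  0.004 -1.   ] [-3.139  0.004 -1.519]
```

```bash
python3 steer.py '[[[12,-5,10],0.12,0.5],[[24,-10,20],0.24,0.5],[[35,-15,30],0.36,0.5],[[35,-15,40],0.48,0.5],[[35,-15,50],0.6,0.5]]' >/dev/null
python3 steer.py '[[[0,0,0],0.12,0.5],[[0,0,0],0.24,0.5],[[0,0,0],0.36,0.5],[[0,0,0],0.48,0.5],[[0,0,0],0.6,0.5]]' >/dev/null
python3 steer.py '[[[0,0,0],0.12,0.5],[[0,0,0],0.24,0.5],[[0,0,0],0.36,0.5],[[0,0,0],0.48,0.5],[[0,0,0],0.6,0.5]]' >/dev/null
python3 steer.py '[[[0,0,0],0.12,0.5],[[0,0,0],0.24,0.5],[[0,0,0],0.36,0.5],[[0,0,0],0.48,0.5],[[0,0,0],0.57,0.5]]' >/dev/null
python3 steer.py '[[[0,0,0],0,0.5],[[0,0,0],0,0.5]]'
python3 knob.py
```

```text
t: 14.4
eef_pos: [492.4, 308.4, 109.2]
tcp_rot: [3.137, -0.001, 2.397]
ft_force: [-0.0, 0.3, 0.5]
opening: 0.499
grip_force: 0.0
bar ((451.1982727050781, 346.695556640625), (13.729544639587402, 47.770263671875), 47.63690185546875) 41.416217881196914 1224
skirt ((448.5603332519531, 349.31256103515625), 19.966136932373047) 21.379811421218335 1102
pca deg -42.20669510580814
[492.4  308.44 109.21] [ 3.14 -0.    2.4 ]
```

```bash
python3 steer.py '[[[20,0,0],0,0.4],[[40,0,15],0,0.4],[[60,0.5,35],0,0.4],[[60,0.5,50],0,0.4],[[60,0.5,50],0,0.4]]'
python3 steer.py '[[[0,0,10],0,0.4],[[0,0,20],0,0.4],[[0,0,30],0,0.4],[[0,0,35],0,0.4],[[0,0,35],0,0.4]]'; python3 st.py
```

```text
t: 14.87
eef_pos: [446.9, 350.2, 56.9]
tcp_rot: [3.141, -0.002, 2.399]
ft_force: [-0.4, -0.2, -0.0]
opening: 0.397
grip_force: 0.0
t: 15.28
eef_pos: [448.4, 350.0, 23.0]
tcp_rot: [3.139, -0.001, 2.396]
ft_force: [-0.1, 0.7, -0.4]
opening: 0.399
grip_force: 0.0
[ 0.546  0.67   1.862  0.003  0.607 -0.281] [448.384 350.01   23.037] zaxis [ 0.001  0.003 -1.   ] [ 3.139 -0.001  2.396]
```

```bash
python3 steer.py '[[[0,0,-0.7],0,0.1],[[0,0,-0.7],0,0],[[0,0,-0.7],0,0],[[0,0,-0.7],0,0],[[0,0,-0.7],0,0]]'
python3 steer.py '[[[0,0,-0],0,0],[[0,0,0],0,0],[[0,0,-10],0,0],[[0,0,-25],0,0],[[0,0,-40],0,0]]'
python3 steer.py '[[[0,0,-30],0,0],[[0,0,-60],0,0],[[0,0,-90],0,0],[[0,0,-90],0,0],[[0,0,-90],0,0]]'
python3 - <<'E'
from cell import env
from h import *
s=env.state(); T=R.from_euler("xyz",s["tcp_rot"]); print(T.inv().apply(np.array([577,89.3,s["eef_pos"][2]])-s["eef_pos"]),s["eef_pos"],s["tcp_rot"])
p,d=env.read_camera("wrist"); cv2.imwrite("pics/w5.png",p[:,:,::-1])
E
```

```text
t: 15.7
eef_pos: [448.6, 350.6, 25.3]
tcp_rot: [3.137, -0.0, 2.396]
ft_force: [-0.2, 0.0, 1.8]
opening: 0.145
grip_force: 30.0
t: 16.12
eef_pos: [448.2, 350.3, 65.6]
tcp_rot: [3.138, -0.001, 2.396]
ft_force: [-1.1, 0.3, -1.2]
opening: 0.141
grip_force: 30.0
t: 16.53
eef_pos: [448.5, 350.4, 156.7]
tcp_rot: [3.134, 0.001, 2.396]
ft_force: [-0.6, -0.2, -1.5]
opening: 0.147
grip_force: 30.0
[-271.48089454 -104.70272391   -0.66163204] [448.51320069 350.36726462 156.74402228] [3.13381773e+00 5.61494306e-04 2.39625280e+00]
```

View pics/w5.png

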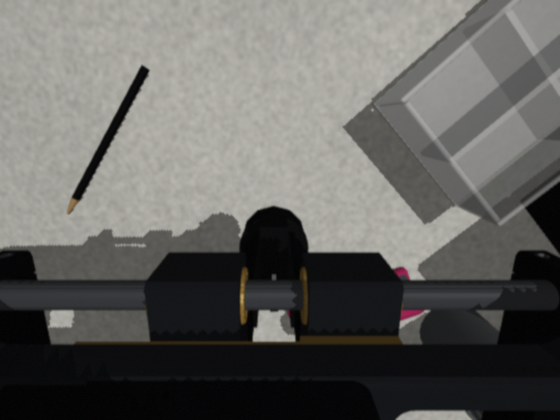

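The knob is held between the fingers at (273,240). I'll carry it over the shaft and turn it to match the D.

```bash
python3 steer.py '[[[-34,-13,0],-0.1,0],[[-68,-26,0],-0.2,0],[[-102,-39,0],-0.3,0],[[-136,-52,0],-0.4,0],[[-170,-65,0],-0.431,0]]'
python3 steer.py '[[[0,0,0],0,0]]'
python3 - <<'E'
from cell import env
from h import *
s=env.state(); T=R.from_euler("xyz",s["tcp_rot"]); print(T.inv().apply(np.array([576.4,89.6,s["eef_pos"][2]])-s["eef_pos"]),s["eef_pos"],s["tcp_rot"])
E
```

```text
t: 17.0
eef_pos: [528.8, 185.3, 153.1]
tcp_rot: [3.139, -0.001, 2.833]
ft_force: [0.7, 1.0, -0.2]
opening: 0.147
grip_force: 30.0
t: 17.08
eef_pos: [530.7, 182.3, 153.0]
tcp_rot: [3.139, 0.0, 2.826]
ft_force: [-0.3, -0.6, -0.0]
opening: 0.141
grip_force: 30.0
[-72.25571076 -73.91104836  -0.16699877] [530.69427122 182.30784785 152.97478729] [3.13910256e+00 2.35923657e-04 2.82555879e+00]
```

```bash
python3 steer.py '[[[-24,-24,0],0,0],[[-48,-48,0],0,0],[[-72,-73.5,0],0,0],[[-72,-73.5,0],0,0],[[-72,-73.5,5],0,0]]'
python3 steer.py '[[[0,0,0],0,0],[[0,0,0],0,0]]'
python3 - <<'E'
from cell import env
from h import *
s=env.state(); T=R.from_euler("xyz",s["tcp_rot"]); print(T.inv().apply(np.array([576.4,89.6,s["eef_pos"][2]])-s["eef_pos"]),s["eef_pos"],s["tcp_rot"])
out=[]
for n,c in (("scene",(300,190)),("top",(240,150))):
    p,d=env.read_camera(n); W=world(d,env.camera_info(n)); cv2.imwrite(f"pics/{n}6.png",p[:,:,::-1])
    Q=W.reshape(-1,3); S=Q[(Q[:,2]>128)&(Q[:,2]<152)&(np.hypot(Q[:,0]-577,Q[:,1]-89)<24)]; print(n,len(S))
p=cv2.imread("pics/scene6.png")[150:290,230:420]; cv2.imwrite("pics/c6.png",cv2.resize(p,None,fx=4,fy=4,interpolation=cv2.INTER_CUBIC))
E
```

```text
t: 17.5
eef_pos: [574.9, 93.6, 148.4]
tcp_rot: [3.138, 0.0, 2.824]
ft_force: [0.0, 1.2, -0.1]
opening: 0.142
grip_force: 30.0
t: 17.67
eef_pos: [573.8, 95.8, 148.3]
tcp_rot: [3.138, -0.001, 2.828]
ft_force: [-0.4, -0.1, -0.6]
opening: 0.147
grip_force: 30.0
[-4.38180631 -5.04920629 -0.02070822] [573.78995331  95.75490015 148.30048024] [ 3.13799154e+00 -5.76322880e-04  2.82792141e+00]
scene 99
top 0
```

View pics/c6.png

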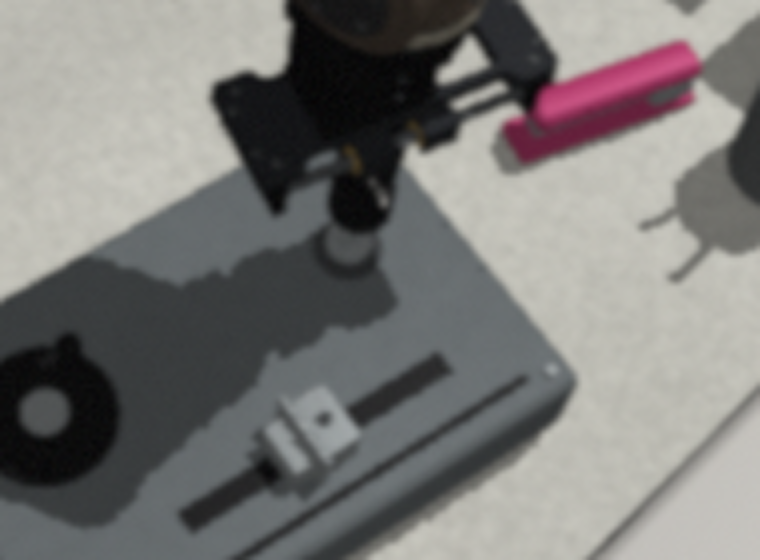

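The picture shows the guide still against the stop at (300,435), and the knob above the shaft collar at (352,215). I'll correct by (-4.4,-5) and lower it.

```bash
python3 steer.py '[[[-4.4,-5,0],0,0],[[-4.4,-5,6],0,0],[[-4.4,-5,11],0,0],[[-4.4,-5,11],0,0]]'
python3 steer.py '[[[0,0,2],0,0],[[0,0,4],0,0],[[0,0,6],0,0],[[0,0,8],0,0],[[0,0,8],0,0]]'; python3 st.py
```

```text
t: 18.1
eef_pos: [576.8, 88.8, 137.1]
tcp_rot: [3.138, -0.0, 2.827]
ft_force: [-0.5, 0.4, -0.8]
opening: 0.149
grip_force: 30.0
t: 18.52
eef_pos: [577.3, 88.8, 130.0]
tcp_rot: [3.137, 0.001, 2.827]
ft_force: [-0.3, 0.1, -1.2]
opening: 0.148
grip_force: 30.0
[ 0.038  0.53   1.753  0.005  0.856 -1.221] [577.285  88.817 129.967] zaxis [ 0.002  0.004 -1.   ] [3.137 0.001 2.827]
```

```bash
python3 steer.py '[[[0,0,1.5],0,0],[[0,0,3],0,0],[[0,0,4.5],0,0],[[0,0,4.5],0,0]]'; python3 st.py;  python3 steer.py '[[[0,0,1.5],0,0],[[0,0,3],0,0],[[0,0,4.5],0,0],[[0,0,4.5],0,0]]'
```

```text
t: 18.85
eef_pos: [577.3, 88.8, 125.5]
tcp_rot: [3.137, 0.001, 2.827]
ft_force: [0.7, -0.6, -0.0]
opening: 0.14
grip_force: 30.0
[ 0.038  0.536  1.757  0.005  0.847 -1.221] [577.326  88.816 125.548] zaxis [ 0.002  0.004 -1.   ] [3.137 0.001 2.827]
t: 19.18
eef_pos: [577.3, 88.8, 121.0]
tcp_rot: [3.137, 0.001, 2.827]
ft_force: [-0.5, -0.6, -0.0]
opening: 0.145
grip_force: 30.0
```

It's sliding on freely. Next I'll seat it and press.

```bash
python3 steer.py '[[[0,0,1.5],0,0],[[0,0,3],0,0],[[0,0,4],0,0],[[0,0,4],0,0]]'; python3 steer.py '[[[0,0,1],0,0],[[0,0,2],0,0],[[0,0,3],0,0],[[0,0,3],0,0]]';python3 steer.py '[[[0,0,1],0,0],[[0,0,2],0,0],[[0,0,3],0,0],[[0,0,3],0,0]]'
```

```text
t: 19.52
eef_pos: [577.4, 88.9, 117.3]
tcp_rot: [3.137, 0.001, 2.827]
ft_force: [-1.3, 0.3, 3.2]
opening: 0.146
grip_force: 30.0
t: 19.85
eef_pos: [577.5, 88.9, 114.4]
tcp_rot: [3.137, 0.002, 2.827]
ft_force: [-2.0, 0.7, 5.8]
opening: 0.146
grip_force: 30.0
t: 20.18
eef_pos: [577.5, 88.9, 111.7]
tcp_rot: [3.137, 0.002, 2.827]
ft_force: [-3.0, 0.2, 8.1]
opening: 0.147
grip_force: 30.0
```

Spring forces match the description: 3.2 N at contact, 8.1 N about 5 mm in. I'll press on to the bottom.

```bash
python3 steer.py '[[[0,0,1],0,0],[[0,0,2],0,0],[[0,0,2],0,0]]';python3 steer.py '[[[0,0,1],0,0],[[0,0,1.5],0,0],[[0,0,1.5],0,0]]'
```

```text
t: 20.43
eef_pos: [577.6, 88.8, 111.1]
tcp_rot: [3.137, 0.003, 2.827]
ft_force: [-6.7, -1.3, 21.9]
opening: 0.143
grip_force: 30.0
t: 20.68
eef_pos: [577.9, 88.8, 110.8]
tcp_rot: [3.137, 0.004, 2.827]
ft_force: [-9.4, -1.4, 33.4]
opening: 0.145
grip_force: 30.1
```

```bash
python3 steer.py '[[[0,0,-1],0,0],[[0,0,-1],0,0],[[0,0,-1],0,0],[[0,0,-1],0,0]]'
python3 - <<'E'
from cell import env
from h import *
p,d=env.read_camera("scene"); a=p[150:290,200:420,::-1]; cv2.imwrite("pics/c7.png",cv2.resize(a,(700,445),interpolation=cv2.INTER_CUBIC))
E
```

```text
t: 21.02
eef_pos: [577.9, 88.8, 110.9]
tcp_rot: [3.137, 0.004, 2.827]
ft_force: [-6.2, -1.2, 24.1]
opening: 0.145
grip_force: 30.0
```

View pics/c7.png

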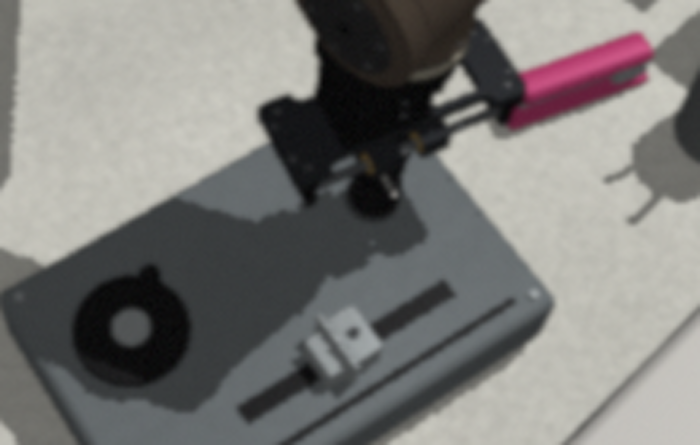

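The knob is seated down on the punch at (375,195), the guide is against the stop at (340,345), and nothing else has moved. Handing in.

```bash
python3 -c "
from cell import env
print(env.job_done())"
```

```text
the job is handed in; nothing more can be done
None
```

The job is handed in, with no verdict returned: the guide is wound against its stop, and the knob is on the D-shaft and held fully pressed at about 24 N after 21 s of the 64 s allowed.

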